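# Tap a jammed sample vial out of a tilted bottle and lay it in the rest

### The arm

A 6-joint arm with a two-finger parallel gripper is mounted at the origin on a cart in front of the work surface, level with it; the furniture and walls round the work are solid. World frame = base frame: x ahead of the robot, y to its left, z up, the work surface at z = 0. Lengths are in mm, angles in degrees, forces in N, time in s.
With the tool pointing down it reaches from about 350 to 850 mm from the base axis. Payload 8.1 kg.
Tool frame: the origin (TCP) lies between the finger pads; the fingertips stand 22 mm ahead of it and the grasp point (between the pads) lies 3 mm ahead of it (r.nose_length is the z of the fingertips in the tool frame, in mm); z points along the fingers, x is the direction in which the jaws open and shut, and the axes are right-handed (so a half turn about z gives the same grasp; the last joint's range is limited). The gripper opens to 85 mm and grips with 20 to 120 N. Pads are 22 mm wide; open, the fingers measure 114 mm over their backs; the gripper's body (76 mm by 85 mm) begins 54 mm behind the grasp point. The pads swing forward as they close: fully open they stand 13 mm farther back than shut.
Start: joints at [-79.32, 7.471, 85.268, -0, 87.261, -4.893], TCP at [161.1, -577.972, 221.692] pointing down, gripper open.
Joint ranges: [-169.43, 169.43], [-51.17, 129.36], [1.28, 143.12], [-76.62, 256.62], [0, 156.53], [-152.29, 152.29]. Speed limits (degrees/s): [136.94, 136.94, 159.86, 180, 180, 180].

### API

Orientations are given as [roll, pitch, yaw] about the fixed x, y, z axes, in that order (R = Rz(yaw) Ry(pitch) Rx(roll)).
In Python, from bench import r gives the robot as it stands.
- The arm moves only by the shell command python3 -m jog 'ROWS' [FORCE]. ROWS is JSON, a list of rows, each a list of 5 numbers: the shift along the tool's x, y, z in m, then the turn about the tool's z in degrees, then the opening in per cent of the stroke, from 0 (shut) to 100 (fully open). A call has 1 to 8 rows; each row is the pose to reach, as a shift and turn from the pose measured when the call began, along the tool's axes at that moment; what a row does not reach only later rows make up. A row lasts 1/10 s, in which the tool goes at most 50 mm and 8.59 degrees, less where a joint would pass 70% of its speed; a pose out of reach is approached as far as the arm can. A call with a gripper value outside its range is refused whole. The fingers move at their own pace and stop on an object; FORCE is the grip in N (left out, the last holds). Time passes only in rows, so rows that repeat a pose let the fingers close. It gives the time, the measured TCP pose, the force and the opening at its end, in the units of the state.
- r.sense(): the state, without advancing time (a new reading comes with each control period).
- r.snapshot(name): name is "side" or "top"; returns a dict with "image" (480x640x3 uint8, red, green, blue), "K" (3x3 intrinsics, pixels), "T" (4x4, takes a point from camera to world coordinates). Camera axes: x right, y down, z forward; pixel columns grow to the right and rows downward; lengths in mm; the calibration is good to about 2 mm. A picture is of the moment at which its call begins. There is no depth.
- r.hand_in(): hands the job in, once; it reports no verdict.
Trained networks look in a picture, given as the dict that the camera call returned (one of the last four; its "shot" number tells which), for a name from the list of things; names that differ only in an ending like _2 or _b are one class to them, and where a whole thing is asked for, a point or a joint stands for the part that bears it (a point fixed in the world has none). Each returns a list of dicts, best first, with "conf" (0 to 1); they miss things now and then, are a little off and sometimes report something else, mostly with a low value. They report only what shows in the picture. A call takes as long as a camera call.
- r.search_frame(picture, label): "bbox" ([left, top, right, bottom] in pixels, round what is visible of it).
- r.pinpoint(picture, label): "uv" ([column, row] in pixels: a listed point, or the origin of a listed thing).
The state is a dict: "time": time; "joint_pos": joint angles; "qd": joint speeds; "joint_efforts": joint torques, N m; "tool_pos": TCP position; "tcp_rot": TCP orientation; "ft_force": force on the tool from outside, world axes, zero at the start; "wrist_torque": the same for the moment, N m; "finger_gap": finger opening in mm.
Only numpy, scipy, OpenCV 4.12 (cv2) and the standard library are available. Lean on these libraries where they do the work, as an engineer would, in place of code of your own. Each camera call takes 0.05 s, during which the arm holds its last target. There are 200 camera calls.

### The job

A capped sample vial is jammed in the neck of the tilted bottle on the grey stand. Tap the side of the bottle briskly but lightly with the closed fingers until the vial slides out by itself into the chute below; do not reach into the neck or hit the glass hard. Then take the vial out of the chute and lay it gently, without dropping it, flat in the groove of the white rest, let go, and leave the other things on the counter where they stand.

Things in the scene. Friction and masses are not known exactly. Their poses are not given: they have to be found in the camera images.
- vial_center (a point): Centre of the loose sample vial: clear rod-shaped vial, 90 mm long, 24 mm diameter, lower end rounded, copper-coloured core, blue cap on its +x end, about 45 g. x runs along its length. It starts in the bottle's neck, cap uphill, lower end 7 mm inside the mouth.
- vial: The same vial; origin at its centre, same axes. The rim of its wider cap (28 mm diameter, 21 mm long) is caught behind a 2 mm step at the inner end of the bottle's neck (by the orange band). A slow push on the bottle does not free it; a quick tap (fingers arriving at 0.15 to 0.4 m/s, pushing it 3 to 6 mm, then back) makes the cap hop over the step and the vial slides into the chute. Repeat if it stays.
- tap_point (a point): The place to tap: on the upper side of the bottle's body, 40 mm from its closed end, 37.5 mm from its axis, between the two dark clamp bands. x points up the slope along the bottle, y level across it, z square out of the bottle's upper side: tap along -z.
- bottle: Clear bottle, body 72 mm diameter, neck 41 mm, held 40 degrees from level, mouth lowest and toward the robot. Origin on its axis produced beyond the mouth; x up the slope along the axis (mouth at 118 mm, shoulder 202 to 232, closed end 310), z square to it, upward. Its clamp on leaf springs (1200 N/m) gives only along z, at most 8 mm down, and springs back.
- chute_seat (a point): Vial's centre when it rests in the aluminium chute below the mouth, against the end stop. x up the slope (40 degrees), y level across, z square out. For 35 mm either way along x the chute is a V under 24 mm wide: fingers can straddle it and pinch the vial across y; beyond stand side plates 36 mm apart. Base plate 80 mm below. The bottle overhangs: lean the gripper back to the robot, pointing along -z.
- rest_seat (a point): Vial's centre when it lies in the level groove of the white rest, 48 mm above the counter. x along the groove, y across; the vial may lie either way round. The groove is a V under 24 mm wide, 118 mm long between end walls 36 mm wide whose corners rise 12 mm above this point, open at the sides for fingers. Base plate 146x70 mm, 8 mm thick.
- oil_bottle: Bystander: brown glass bottle with black cap, 53x58x120 mm; loose, upright, origin at the centre of its underside.
- objective_can: Bystander: black cylindrical screw case, 41x41x66 mm; loose, upright, origin at the centre of its underside.
- swab_jar: Bystander: white jar with wide ribbed lid, 64x65x84 mm; loose, upright, origin at the centre of its underside.

How it is judged:
By the outcome, as a careful person would: the job done as asked, in the order asked, and still so for the second after the job is handed in, with the robot touching nothing.
It also fails if it takes over 45 s, if anything falls off the work surface, if the arm or the gripper's body presses on something with over 40 N, if the wrist force passes 120 N, or if a joint passes its speed limit or range.

## Working session

There is one attempt and no reset: what is moved stays moved. The work goes in short steps, Python scripts to look and compute and a shell command to move; the robot and the scene stay as the last step left them, time stands still between calls to the robot, and variables do not carry over. Pictures are saved under pics/ and viewed, about 8 in all and at most 12, crops included, and the job is handed in when it is done.

```bash
ls; mkdir -p pics; cat > h.py <<'E'
import numpy as np,cv2
from bench import r
def shots(tag=None):
    s={n:r.snapshot(n) for n in("side","top")}
    if tag:
        for n in s: cv2.imwrite(f"pics/{tag}_{n}.png",cv2.cvtColor(np.asarray(s[n]["image"]),cv2.COLOR_RGB2BGR))
    return s
def P(s):
    T=np.array(s["T"]);return np.array(s["K"])@np.linalg.inv(T)[:3]
def tri(s,uv):
    X=cv2.triangulatePoints(P(s["side"]),P(s["top"]),np.float64(uv["side"]).reshape(2,1),np.float64(uv["top"]).reshape(2,1))
    return (X[:3]/X[3]).ravel()
def proj(s,X):
    p=P(s)@np.append(X,1);return p[:2]/p[2]
def find(s,l):
    uv={}
    for n in s:
        d=r.pinpoint(s[n],l)
        print(l,n,[(np.round(e["uv"]).tolist(),round(e["conf"],2)) for e in d[:2]])
        if d: uv[n]=d[0]["uv"]
    if len(uv)==2:
        X=tri(s,uv);print("  ",X.round(1),"err",[np.linalg.norm(proj(s[n],X)-uv[n]).round(1) for n in s]);return X
E
python3 - <<'E'
from h import *
s=shots("a")
for n in s: print(n,np.array(s[n]["T"]).round(2).tolist())
for l in ["tap_point","vial_center","bottle","chute_seat","rest_seat","oil_bottle","objective_can","swab_jar"]: find(s,l)
st=r.sense();print({k:np.round(st[k],2).tolist() for k in("time","tool_pos","tcp_rot","finger_gap","ft_force")},r.nose_length)
cv2.imwrite("pics/a.png",cv2.hconcat([cv2.resize(cv2.imread(f"pics/a_{n}.png"),None,fx=.625,fy=.625) for n in s]))
E
```

```text
pics
side [[0.89, -0.23, 0.4, -68.45], [-0.46, -0.48, 0.75, -1256.96], [0.02, -0.85, -0.53, 1064.98], [0.0, 0.0, 0.0, 1.0]]
top [[-0.02, -0.99, 0.17, 396.32], [-1.0, 0.02, -0.02, -1.75], [0.01, -0.17, -0.99, 1284.99], [0.0, 0.0, 0.0, 1.0]]
tap_point side [([365.0, 210.0], 0.87), ([325.0, 281.0], 0.38)]
tap_point top [([315.0, 177.0], 0.73)]
   [701.3 -11.  271. ] err [np.float64(1.5), np.float64(2.8)]
vial_center side []
vial_center top []
bottle side []
bottle top [([325.0, 257.0], 0.25)]
chute_seat side [([324.0, 280.0], 0.72)]
chute_seat top [([325.0, 257.0], 0.62)]
   [558.1 -35.7  91.6] err [np.float64(0.0), np.float64(0.0)]
rest_seat side [([349.0, 374.0], 0.93)]
rest_seat top [([213.0, 288.0], 0.74), ([450.0, 292.0], 0.59)]
   [ 773.4  395.7 -785.9] err [np.float64(30.1), np.float64(51.6)]
oil_bottle side []
oil_bottle top [([211.0, 282.0], 0.92)]
objective_can side [([412.0, 353.0], 0.97)]
objective_can top [([422.0, 212.0], 0.72)]
   [ 685.8 -305.5   -8. ] err [np.float64(1.0), np.float64(1.4)]
swab_jar side [([309.0, 247.0], 0.78)]
swab_jar top [([203.0, 222.0], 0.73)]
   [670.9 290.1 -12.2] err [np.float64(0.5), np.float64(1.0)]
{'time': 0.9, 'tool_pos': [161.11, -577.99, 221.71], 'tcp_rot': [-180.0, -0.0, -74.43], 'finger_gap': 85.04, 'ft_force': [0.82, -0.14, 0.42]} 22.0
```

View pics/a_side.png

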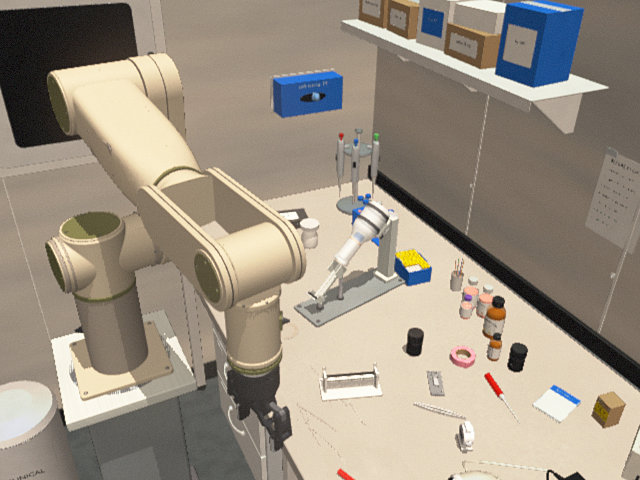

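View pics/a_top.png

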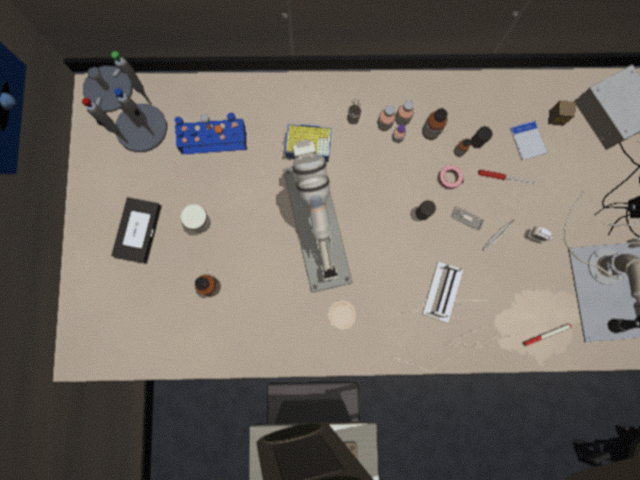

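```bash
python3 - <<'E'
from h import *
s=shots()
sd=r.pinpoint(s["side"],"rest_seat");tp=r.pinpoint(s["top"],"rest_seat");print(sd,tp)
for t in tp:
    X=tri(s,{"side":sd[0]["uv"],"top":t["uv"]});print(X.round(1),proj(s["side"],X),proj(s["top"],X))
find(s,"tap_point");find(s,"chute_seat")
a=cv2.cvtColor(np.asarray(s["top"]["image"]),cv2.COLOR_RGB2BGR)[255:330,410:485]
b=cv2.cvtColor(np.asarray(s["side"]["image"]),cv2.COLOR_RGB2BGR)[350:410,310:390]
cv2.imwrite("pics/rest.png",cv2.hconcat([cv2.resize(a,(400,400),interpolation=cv2.INTER_CUBIC),cv2.resize(b,(400,400),interpolation=cv2.INTER_CUBIC)]))
print(np.array(s["top"]["K"])[0])
E
```

```text
[{'uv': [352.2, 370.7], 'conf': 0.92}] [{'uv': [447.9, 289.0], 'conf': 0.78}]
[ 477.6 -346.9   51.8] [351.79422205 370.77012967] [448.10980461 288.44693523]
tap_point side [([367.0, 212.0], 0.69)]
tap_point top [([314.0, 181.0], 0.87)]
   [700.8 -11.8 264.3] err [np.float64(0.0), np.float64(0.0)]
chute_seat side [([326.0, 283.0], 0.81)]
chute_seat top [([324.0, 258.0], 0.89)]
   [561.4 -35.5  81.4] err [np.float64(1.0), np.float64(1.7)]
[488.59347844   0.         318.25710572]
```

View pics/rest.png

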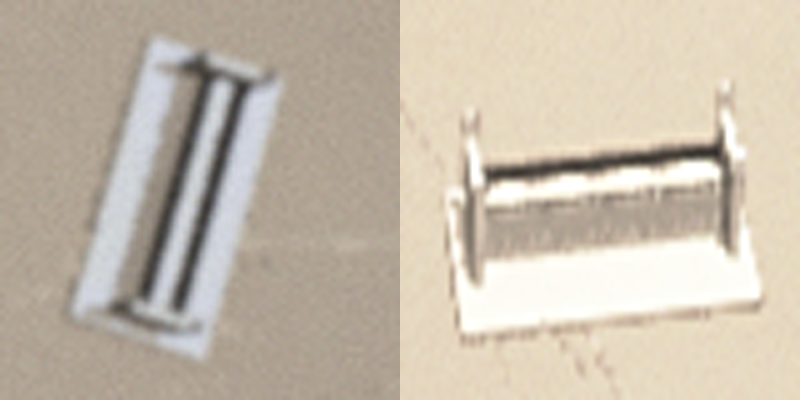

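```bash
cat >> h.py <<'E'
from scipy.spatial.transform import Rotation as R
def to(X,yaw=None):
    st=r.sense();M=R.from_euler("xyz",st["tcp_rot"],degrees=True).as_matrix()
    d=M.T@(np.array(X)-st["tool_pos"])
    t=None if yaw is None else -((yaw-st["tcp_rot"][2]+180)%360-180)
    print("t",round(st["time"],2),"pos",np.round(st["tool_pos"],1),"rpy",np.round(st["tcp_rot"],1),"F",np.round(st["ft_force"],1),"gap",round(st["finger_gap"],1),"\n shift mm",d.round(1),"turn",t)
E
python3 -m jog '[[-0.404,-0.635,-0.110,5.4,0],[-0.404,-0.635,-0.110,5.4,0],[-0.404,-0.635,-0.110,5.4,0],[-0.404,-0.635,-0.110,5.4,0],[-0.404,-0.635,-0.110,5.4,0],[-0.404,-0.635,-0.110,5.4,0],[-0.404,-0.635,-0.110,5.4,0],[-0.404,-0.635,-0.110,5.4,0]]'
python3 -c "
from h import *
to([665,-18,322],-79.8)"
```

```text
time: 2.1
tool_pos: [426.8, -282.0, 280.2]
tcp_rot: [-180.0, -0.0, -79.8]
ft_force: [0.4, -1.0, 0.5]
finger_gap: -0.1
t 2.1 pos [ 426.8 -282.   280.2] rpy [-180.    -0.   -79.8] F [ 0.4 -1.   0.5] gap -0.1 
 shift mm [-217.8 -281.1  -41.8] turn -0.03722542150353547
```

```bash

python3 -m jog '[[-0.218,-0.281,-0.042,0,0],[-0.218,-0.281,-0.042,0,0],[-0.218,-0.281,-0.042,0,0],[-0.218,-0.281,-0.042,0,0],[-0.218,-0.281,-0.042,0,0],[-0.218,-0.281,-0.042,0,0],[-0.218,-0.281,-0.042,0,0],[-0.218,-0.281,-0.042,0,0]]'
python3 - <<'E'
from h import *
s=shots("b")
find(s,"tap_point")
to([690,-13.5,289],-80)
X=r.sense()["tool_pos"]+np.array([0,0,-22]);print({n:proj(s[n],X) for n in s})
a=cv2.imread("pics/b_side.png")[170:320,270:430];b=cv2.imread("pics/b_top.png")[130:280,245:405]
cv2.imwrite("pics/b.png",cv2.hconcat([cv2.resize(i,(400,375),interpolation=cv2.INTER_CUBIC) for i in(a,b)]))
E
```

```text
time: 2.9
tool_pos: [667.0, -13.1, 321.4]
tcp_rot: [-180.0, 0.1, -79.6]
ft_force: [0.4, -0.7, 0.4]
finger_gap: 0.0
tap_point side [([366.0, 213.0], 0.81), ([414.0, 352.0], 0.71)]
tap_point top [([313.0, 180.0], 0.7)]
   [701.5  -9.  259.9] err [np.float64(0.4), np.float64(0.7)]
t 3.1 pos [664.5 -18.5 321.9] rpy [ 1.80e+02 -1.00e-01 -7.98e+01] F [1.1 0.1 0.1] gap 0.3 
 shift mm [ -0.5 -26.   32.9] turn 0.15607607109390642
{'side': array([356.97580217, 204.31161643]), 'top': array([317.94185953, 192.75245829])}
```

View pics/b.png

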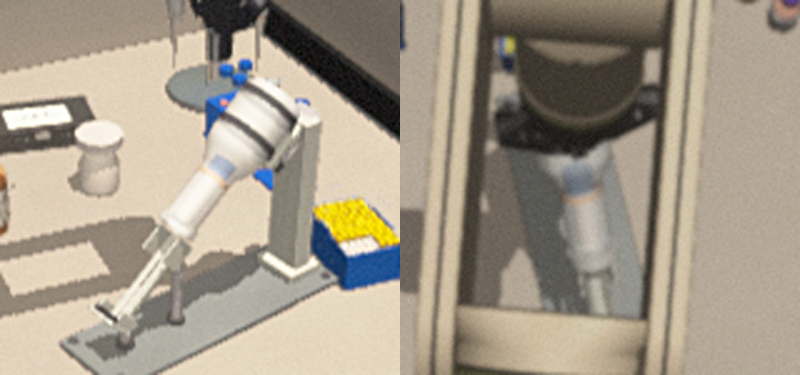

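```bash

python3 -m jog '[[0,-0.0095,0.0115,0,0],[0,-0.019,0.023,0,0],[0,-0.019,0.023,0,0],[0,-0.019,0.023,0,0]]'
for i in 1 2; do python3 -m jog '[[0,-0.0026,0.0031,0,0],[0,-0.0026,0.0031,0,0]]'|sed -n '2p;4p'; done
python3 -c "
from h import *
s=shots('c')
to([690,-13.5,289],-80)
a=cv2.imread('pics/c_side.png')[170:250,310:430]
cv2.imwrite('pics/c.png',cv2.resize(a,(600,400),interpolation=cv2.INTER_CUBIC))"
```

```text
time: 3.5
tool_pos: [682.6, -15.7, 297.4]
tcp_rot: [179.8, -0.0, -79.9]
ft_force: [0.9, -0.4, -0.3]
finger_gap: 0.0
tool_pos: [685.2, -15.5, 293.9]
ft_force: [0.7, -0.2, -0.4]
tool_pos: [687.8, -14.9, 290.3]
ft_force: [-0.6, -0.6, -0.5]
t 4.0 pos [687.7 -14.9 290.7] rpy [179.8  -0.  -79.9] F [-0.5 -0.1  0.8] gap 0.1 
 shift mm [-1.  -2.5  1.7] turn 0.10582177722341157
```

View pics/c.png

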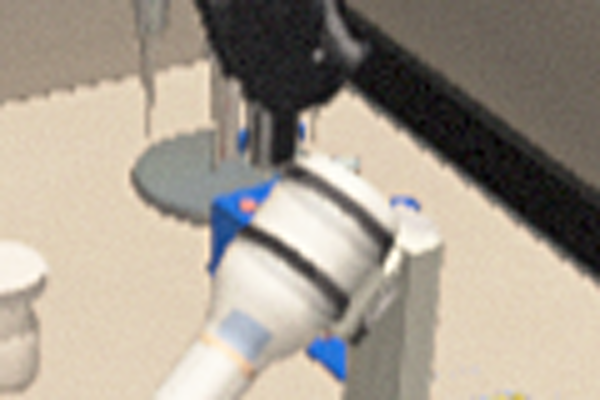

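```bash

python3 -c "
from h import *
s=shots()
p=r.sense()['tool_pos']
print(p,proj(s['side'],p),proj(s['side'],p-[0,0,22]))
X=find(s,'tap_point')"
for i in 1 2; do python3 -m jog '[[0,-0.0026,0.0031,0,0],[0,-0.0026,0.0031,0,0]]'|sed -n '2p;4p'; done
```

```text
[687.77294137 -14.94058265 290.96144687] [363.63860017 204.92681633] [363.25687505 211.99448817]
tap_point side [([365.0, 212.0], 0.58), ([323.0, 280.0], 0.35)]
tap_point top [([314.0, 178.0], 0.81), ([211.0, 286.0], 0.42)]
   [701.3  -9.7 264.9] err [np.float64(1.6), np.float64(3.1)]
tool_pos: [690.4, -14.4, 287.4]
ft_force: [-0.6, -0.7, -0.2]
tool_pos: [692.9, -13.9, 283.3]
ft_force: [-0.8, 0.4, 0.3]
```

```bash

for i in 1 2; do python3 -m jog '[[0,-0.0013,0.0015,0,0],[0,-0.0013,0.0015,0,0]]'|sed -n '2p;4p'; done
```

```text
tool_pos: [694.1, -13.6, 281.1]
ft_force: [1.0, 0.2, -0.7]
tool_pos: [695.4, -13.4, 279.2]
ft_force: [0.6, -0.5, 0.3]
```

```bash

for i in 1 2; do python3 -m jog '[[0,-0.0013,0.0015,0,0],[0,-0.0013,0.0015,0,0]]'|sed -n '2p;4p'; done
```

```text
tool_pos: [696.6, -13.1, 277.3]
ft_force: [0.3, -0.6, -0.3]
tool_pos: [697.9, -12.8, 275.5]
ft_force: [-0.0, -0.4, -0.3]
```

```bash

python3 -c "
from h import *
s=shots('d')
p=r.sense()['tool_pos']
print(p,proj(s['side'],p),proj(s['side'],p-[0,0,22]),proj(s['top'],p-[0,0,22]))
a=cv2.imread('pics/d_side.png')[170:250,310:410];b=cv2.imread('pics/d_top.png')[120:220,265:365]
cv2.imwrite('pics/d.png',cv2.hconcat([cv2.resize(a,(500,400),interpolation=cv2.INTER_CUBIC),cv2.resize(b,(300,400),interpolation=cv2.INTER_CUBIC)]))"
```

```text
[697.86486806 -12.86525808 275.72788976] [366.17771988 208.7550547 ] [365.78148131 215.73836176] [314.81861927 183.55329529]
```

View pics/d.png

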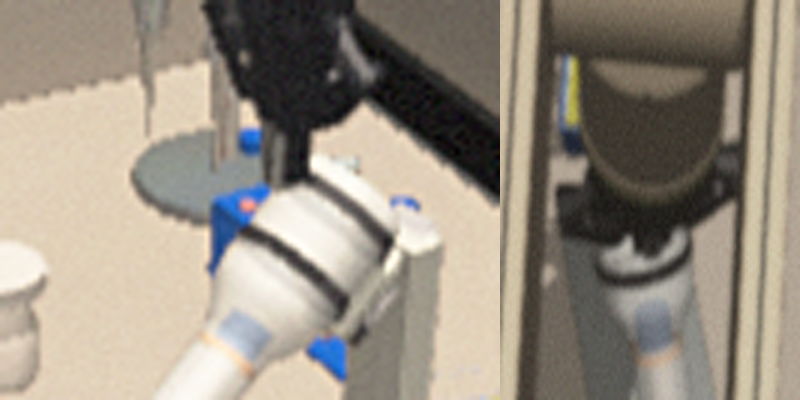

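```bash

for i in 1 2 3; do python3 -m jog '[[0,-0.0013,0.0015,0,0],[0,-0.0013,0.0015,0,0]]'|sed -n '2p;4p'; done
```

```text
tool_pos: [699.2, -12.6, 274.0]
ft_force: [0.0, -0.3, -0.2]
tool_pos: [700.4, -12.3, 272.0]
ft_force: [-0.4, 0.4, 0.5]
tool_pos: [701.7, -12.1, 270.0]
ft_force: [-0.6, 0.3, -0.4]
```

```bash

for i in 1 2 3; do python3 -m jog '[[0,-0.0013,0.0015,0,0],[0,-0.0013,0.0015,0,0]]'|sed -n '2p;4p'; done
```

```text
tool_pos: [702.9, -11.8, 268.1]
ft_force: [-0.5, 0.0, -0.4]
tool_pos: [704.2, -11.5, 266.2]
ft_force: [-0.5, 0.0, 0.1]
tool_pos: [705.6, -11.3, 264.5]
ft_force: [-0.3, -0.1, 2.1]
```

```bash

python3 -m jog '[[0,-0.0013,0.0015,0,0],[0,-0.0013,0.0015,0,0]]'|sed -n '1,2p;4p'; python3 -c "
from h import *
for i in range(4): r.snapshot('side');print(np.round(r.sense()['ft_force'],1))"
```

```text
time: 6.9
tool_pos: [706.9, -11.0, 263.2]
ft_force: [-2.0, -1.0, 2.9]
[-2.3  0.7  2.1]
[-2.3 -0.7  2.5]
[-1.3  0.6  2.7]
[-2.  -0.1  2.5]
```

```bash

python3 -m jog '[[0,0.0146,-0.0174,0,0],[0,0.0223,-0.011,0,0],[0,0.0223,-0.011,0,0],[0,0.0223,-0.011,0,0]]'|sed -n '1,2p;4p'
python3 -m jog '[[0,-0.0164,0.0195,0,0],[0,0,0,0,0],[0,0,0,0,0],[0,0,0,0,0]]'|sed -n '1,2p;4p'
python3 -c "
from h import *
s=shots('e')
for l in('vial','vial_center'):find(s,l)
to([684.8,-15.3,274.2])
a=cv2.imread('pics/e_side.png')[190:310,290:410];b=cv2.imread('pics/e_top.png')[170:290,265:385]
cv2.imwrite('pics/e.png',cv2.hconcat([cv2.resize(i,(400,400),interpolation=cv2.INTER_CUBIC) for i in(a,b)]))"
```

```text
time: 7.5
tool_pos: [684.8, -14.9, 273.9]
ft_force: [-0.2, 0.5, 0.2]
time: 7.9
tool_pos: [685.6, -14.9, 274.6]
ft_force: [0.3, 1.2, -0.2]
vial side [([329.0, 281.0], 0.53)]
vial top []
vial_center side [([325.0, 281.0], 0.75)]
vial_center top [([448.0, 290.0], 0.46)]
   [ 446.6 -278.   280.5] err [np.float64(4.2), np.float64(6.7)]
t 8.2 pos [684.9 -14.8 273.8] rpy [ 1.795e+02  1.000e-01 -7.990e+01] F [ 0.6  0.6 -0.4] gap -0.1 
 shift mm [ 0.4  0.1 -0.4] turn None
```

View pics/e.png

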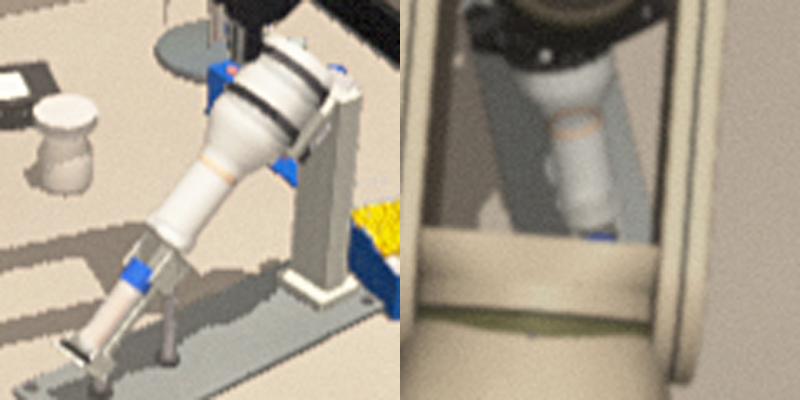

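```bash

python3 -m jog '[[0,0.03,-0.04,0,0],[0,0.07,-0.056,0,40],[0,0.11,-0.05,0,80],[-0.001,0.138,-0.02,0,80],[-0.001,0.138,0.03,0,80],[-0.001,0.138,0.08,0,80],[-0.001,0.138,0.08,0,80]]'
python3 -c "
from h import *
s=shots('f')
p=r.sense()['tool_pos']
for dz in(0,-9,-22):print(dz,proj(s['side'],p+[0,0,dz]),proj(s['top'],p+[0,0,dz]))
find(s,'chute_seat');find(s,'vial_center')
to([549,-37.5,86],-80)
a=cv2.imread('pics/f_side.png')[190:310,260:380];b=cv2.imread('pics/f_top.png')[190:310,265:385]
cv2.imwrite('pics/f.png',cv2.hconcat([cv2.resize(i,(400,400),interpolation=cv2.INTER_CUBIC) for i in(a,b)]))"
```

```text
time: 8.9
tool_pos: [542.5, -37.3, 186.7]
tcp_rot: [178.7, 0.4, -79.9]
ft_force: [-1.0, 0.2, -0.2]
finger_gap: 68.4
0 [321.07711645 250.4488731 ] [326.99651989 255.15931547]
-9 [321.04224016 253.26096602] [326.8766493  255.70728673]
-22 [320.99222107 257.29403018] [326.70684886 256.48350522]
chute_seat side [([325.0, 284.0], 0.67), ([326.0, 282.0], 0.22)]
chute_seat top [([324.0, 256.0], 0.5)]
   [562.2 -34.9  76.8] err [np.float64(0.0), np.float64(0.0)]
vial_center side [([326.0, 282.0], 0.75)]
vial_center top [([325.0, 257.0], 0.37)]
   [561.3 -37.2  85.4] err [np.float64(0.8), np.float64(1.4)]
t 9.2 pos [550.5 -38.4 198.8] rpy [179.8  -0.  -79.9] F [ 0.2 -0.1  0.1] gap 68.2 
 shift mm [ -1.2   0.9 112.8] turn 0.12522622191906407
```

View pics/f.png

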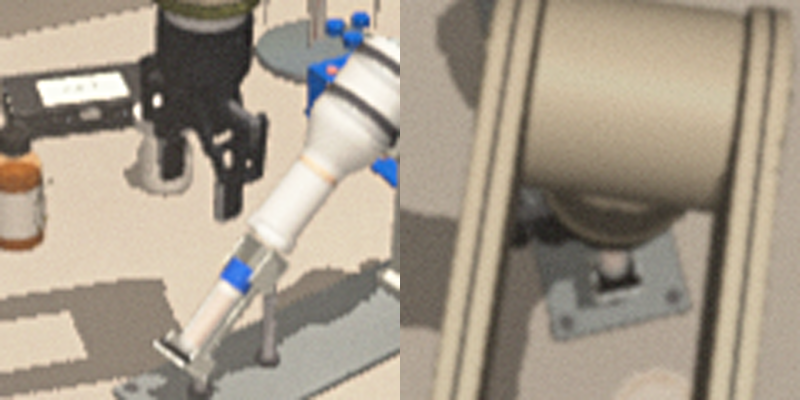

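```bash

python3 -m jog '[[-0.001,0.001,0.03,0,80],[-0.001,0.001,0.06,0,80],[-0.001,0.001,0.09,0,80],[-0.001,0.001,0.105,0,80],[-0.001,0.001,0.105,0,80],[-0.001,0.001,0.105,0,80]]'
python3 -c "
from h import *
s=shots('g')
p=r.sense()['tool_pos']
for dz in(0,-9,-22):print(dz,proj(s['side'],p+[0,0,dz]))
to([549,-37.5,60],-80)
a=cv2.imread('pics/g_side.png')[210:310,270:370]
cv2.imwrite('pics/g.png',cv2.resize(a,(500,500),interpolation=cv2.INTER_CUBIC))"
```

```text
time: 9.8
tool_pos: [550.1, -37.9, 95.6]
tcp_rot: [179.9, -0.1, -79.9]
ft_force: [0.7, -0.5, 0.5]
finger_gap: 68.2
0 [321.66497723 280.23953604]
-9 [321.62955106 282.87792578]
-22 [321.57873183 286.66272571]
t 9.9 pos [550.7 -37.9  96.2] rpy [-1.80e+02 -1.00e-01 -7.99e+01] F [ 0.3 -0.3  0.2] gap 68.1 
 shift mm [-0.8  1.6 36.2] turn 0.12737249829143593
```

View pics/g.png

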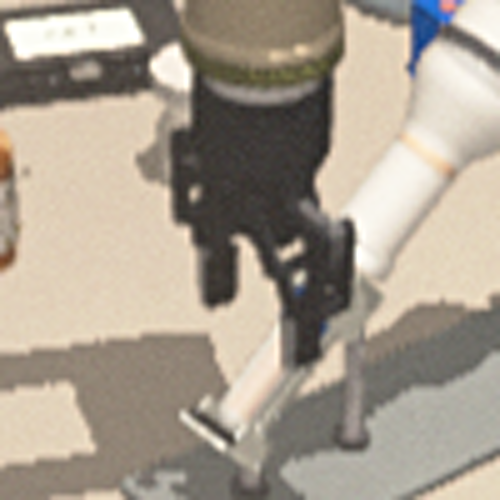

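```bash

python3 -m jog '[[-0.001,0.001,0.015,0,70],[-0.001,0.001,0.028,0,60],[-0.001,0.001,0.036,0,60],[-0.001,0.001,0.036,0,60]]'
python3 -m jog '[[0,0,0,0,0],[0,0,0,0,0],[0,0,0,0,0],[0,0,0,0,0],[0,0,0,0,0],[0,0,0,0,0]]' 30
python3 -c "
from h import *
s=shots('h')
to([549,-37.5,150],-80);print(r.sense()['wrist_torque'])"
```

```text
time: 10.3
tool_pos: [547.7, -36.9, 57.8]
tcp_rot: [179.8, -0.0, -79.9]
ft_force: [-0.2, -0.1, 0.0]
finger_gap: 51.3
time: 10.9
tool_pos: [548.5, -41.1, 58.4]
tcp_rot: [179.8, -0.4, -79.9]
ft_force: [1.0, -18.6, -3.3]
finger_gap: 23.0
t 11.0 pos [548.5 -41.1  58.4] rpy [179.8  -0.4 -79.9] F [  1.  -18.4  -4. ] gap 22.8 
 shift mm [ -2.9  -0.9 -91.6] turn 0.05577726641752179
[-3.11151255 -0.18364361 -0.03369194]
```

```bash

python3 -m jog '[[0.001,0,0,0,0],[0.001,0,0,0,0]]'
python3 -c "
from h import *
s=shots('h')
to([549,-37.5,150],-80);print(r.sense()['wrist_torque'])
a=cv2.imread('pics/h_side.png')[230:310,280:380]
cv2.imwrite('pics/h.png',cv2.resize(a,(750,600),interpolation=cv2.INTER_CUBIC))"
```

```text
time: 11.2
tool_pos: [548.8, -42.4, 58.8]
tcp_rot: [179.8, -0.4, -80.0]
ft_force: [-0.3, 0.7, -0.0]
finger_gap: 22.9
t 11.3 pos [548.8 -42.   58.7] rpy [179.8  -0.4 -79.9] F [ 0.3 -0.9 -0.2] gap 23.2 
 shift mm [ -3.8  -0.7 -91.4] turn 0.05838630856783311
[-0.18049112 -0.00837432 -0.02303406]
```

View pics/h.png

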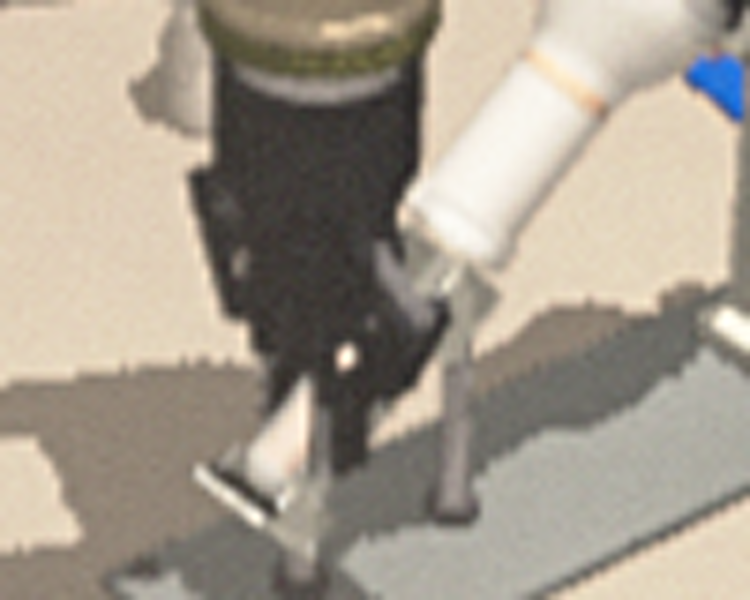

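```bash

python3 -m jog '[[0,0,-0.004,0,0],[0,0,-0.004,0,0]]'
```

```text
time: 11.5
tool_pos: [549.3, -41.7, 63.5]
tcp_rot: [179.9, -0.4, -79.9]
ft_force: [0.5, -0.6, 0.0]
finger_gap: 23.3
```

```bash

python3 -m jog '[[0,0.007,-0.008,0,0],[0,0.016,-0.019,0,0],[0,0.032,-0.038,0,0],[0,0.052,-0.062,0,0],[0,0.052,-0.1,0,0],[0,0.052,-0.13,0,0],[0,0.052,-0.13,0,0]]'
python3 -c "
from h import *
s=shots('i');to([500,-300,150],-108)
find(s,'vial_center');find(s,'rest_seat')
p=r.sense()['tool_pos'];print(proj(s['side'],p+[0,0,10]))
a=cv2.imread('pics/i_side.png')[200:300,240:365]
cv2.imwrite('pics/i.png',cv2.resize(a,(750,600),interpolation=cv2.INTER_CUBIC))"
```

```text
time: 12.2
tool_pos: [500.7, -50.3, 199.8]
tcp_rot: [-179.6, -0.6, -79.9]
ft_force: [-0.1, -0.0, -0.6]
finger_gap: 23.3
t 12.3 pos [498.6 -49.9 194.9] rpy [-180.    -0.4  -79.9] F [ 0.4 -0.  -0.9] gap 23.2 
 shift mm [246.2  42.5  46.7] turn 28.087464332752234
vial_center side [([307.0, 247.0], 0.5)]
vial_center top []
rest_seat side [([350.0, 372.0], 0.86)]
rest_seat top [([452.0, 290.0], 0.9)]
   [ 470.8 -354.7   56.8] err [np.float64(0.6), np.float64(0.8)]
[305.92717598 254.8755711 ]
```

View pics/i.png

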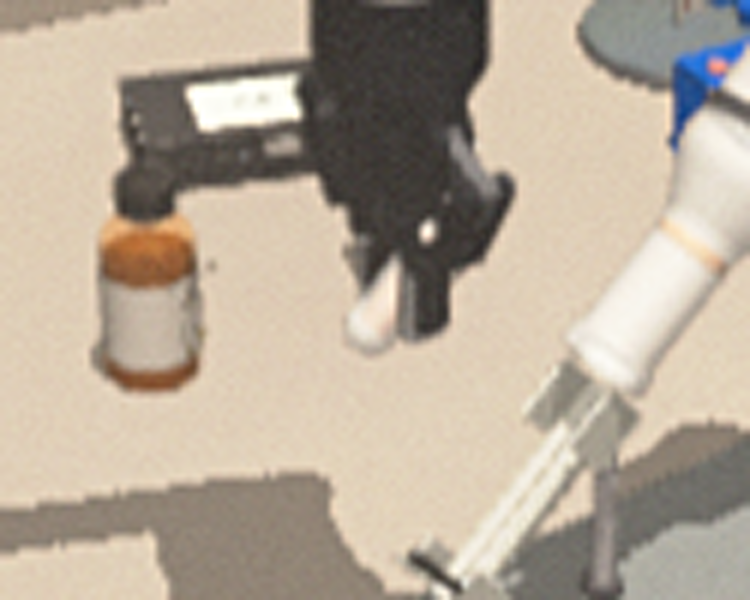

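```bash
cat >> h.py <<'E'
def atz(s,uvs,z):
    from scipy.optimize import least_squares
    f=lambda q:np.concatenate([proj(s[n],[q[0],q[1],z])-uvs[n] for n in uvs])
    o=least_squares(f,[480,-350]);return o.x.round(1),o.fun.round(1)
E
python3 -c "
from h import *
s=shots()
print(atz(s,{'top':[449.5,290.6],'side':[350.4,372.2]},48),atz(s,{'top':[449.5,290.6]},48),atz(s,{'side':[350.4,372.2]},48),atz(s,{'top':[447.9,291.2]},58))
e=np.array([500.7,-50.3,199.8+26-8])+30*np.array([-.766*.985,-.766*.17,-.643]);print('low end',proj(s['side'],e))
find(s,'vial_center');to([460,-349,110],-108)"
```

```text
(array([ 472.9, -349.3]), array([-0.7, -0.2,  0.1,  1. ])) (array([ 472.4, -351.2]), array([0., 0.])) (array([ 474.3, -346.3]), array([ 0., -0.])) (array([ 470.3, -344.2]), array([-0.,  0.]))
low end [300.06839555 258.55815972]
vial_center side [([307.0, 248.0], 0.39)]
vial_center top []
t 12.7 pos [497.7 -49.8 192.7] rpy [179.8  -0.4 -79.9] F [ 1.2  0.2 -0.3] gap 23.1 
 shift mm [287.5  89.2  84.8] turn 28.07969778628734
```

```bash

python3 -m jog '[[0.04,0.014,0.01,6,0],[0.085,0.029,0.02,12,0],[0.13,0.044,0.03,18,0],[0.175,0.06,0.04,24,0],[0.22,0.075,0.05,28.1,0],[0.26,0.089,0.06,28.1,0],[0.284,0.097,0.07,28.1,0],[0.284,0.097,0.083,28.1,0]]' 30
python3 -m jog '[[0,0,0,0,0],[0,0,0,0,0]]'|sed -n 1,2p
python3 -c "
from h import *
s=shots('j')
find(s,'vial_center');find(s,'vial');find(s,'rest_seat')
for n in s: print(n,[ (e['bbox'],round(e['conf'],2)) for e in r.search_frame(s[n],'vial')[:2]])
to([451,-346,60],-108)
v=np.array(r.sense()['tool_pos'])+[0,0,18]+15*np.array([.766*.951,-.766*.309,.643])
print('exp centre',v.round(1),proj(s['side'],v),proj(s['top'],v))"
```

```text
time: 13.5
tool_pos: [450.9, -350.5, 111.5]
tcp_rot: [-180.0, -0.5, -108.2]
ft_force: [0.4, 0.4, 0.1]
finger_gap: 23.1
time: 13.7
tool_pos: [450.6, -349.6, 110.8]
vial_center side [([346.0, 346.0], 0.7)]
vial_center top []
vial side [([350.0, 346.0], 0.47)]
vial top []
rest_seat side [([347.0, 371.0], 0.76)]
rest_seat top []
side [([335.1, 332.8, 365.0, 360.1], 0.64)]
top []
t 14.2 pos [ 451.1 -350.4  111.8] rpy [-179.9   -0.5 -108.2] F [-0.4  0.8 -0.6] gap 23.1 
 shift mm [-4.5  1.5 51.7] turn -0.21451605958873188
exp centre [ 462.  -353.9  139.4] [348.7526556  346.58710053] [461.761477  292.3934881]
```

```bash

python3 -m jog '[[-0.003,0.001,0.03,0,0],[-0.003,0.001,0.05,0,0],[-0.003,0.001,0.058,0,0],[-0.003,0.001,0.058,0,0]]' 20
for i in 1 2 3; do python3 -m jog '[[0,-0.0005,0.002,0,0],[0,-0.0005,0.002,0,0]]'|sed -n '2p;4p'; done
```

```text
time: 14.6
tool_pos: [450.1, -346.9, 52.4]
tcp_rot: [179.9, -0.4, -108.2]
ft_force: [-0.7, 0.0, -1.4]
finger_gap: 23.1
tool_pos: [451.1, -347.6, 51.3]
ft_force: [0.0, -0.2, -0.6]
tool_pos: [452.1, -348.2, 50.0]
ft_force: [1.0, 1.1, -1.0]
tool_pos: [452.6, -348.4, 48.0]
ft_force: [-0.7, 0.1, -0.6]
```

```bash

for i in 1 2 3; do python3 -m jog '[[0,-0.0005,0.002,0,0],[0,-0.0005,0.002,0,0]]'|sed -n '2p;4p'; done
```

```text
tool_pos: [453.0, -348.5, 45.7]
ft_force: [-0.3, 0.2, -1.1]
tool_pos: [453.3, -348.4, 43.2]
ft_force: [1.5, 0.7, -0.1]
tool_pos: [453.6, -348.4, 40.8]
ft_force: [-0.8, 0.2, -0.1]
```

```bash

for i in 1 2 3; do python3 -m jog '[[0,-0.0004,0.002,0,0],[0,-0.0004,0.002,0,0]]'|sed -n '2p;4p;5p'; done
```

```text
tool_pos: [453.9, -348.5, 38.6]
ft_force: [-0.2, -0.6, 0.1]
finger_gap: 23.2
tool_pos: [455.2, -349.5, 37.6]
ft_force: [0.5, -0.3, 4.0]
finger_gap: 22.9
tool_pos: [456.4, -350.5, 36.5]
ft_force: [0.2, -1.5, 5.1]
finger_gap: 23.3
```

```bash

for i in 1 2; do python3 -m jog '[[0,-0.0003,0.002,0,0],[0,-0.0006,0.004,0,0],[0,-0.0006,0.004,0,0]]'|sed -n '2p;4p;5p'; done
python3 -c "
from h import *
s=shots('k');print(r.sense()['wrist_torque'],r.sense()['ft_force'])
for n in s:
  print(n,[ (e['bbox'],round(e['conf'],2)) for e in r.search_frame(s[n],'vial')[:2]],r.pinpoint(s[n],'vial_center')[:1])"
```

```text
tool_pos: [457.5, -351.5, 33.3]
ft_force: [-1.8, -0.5, 4.0]
finger_gap: 23.4
tool_pos: [458.3, -352.1, 29.4]
ft_force: [-1.3, -1.6, 5.1]
finger_gap: 23.3
[-0.10932462  0.30935673  0.05745772] [-0.40849416 -1.72867397  3.87962747]
side [([334.4, 360.8, 365.7, 384.1], 0.58)] [{'uv': [349.3, 370.8], 'conf': 0.56}]
top [] []
```

```bash

for i in 1 2; do python3 -m jog '[[0,0.0003,0.0015,0,0],[0,0.0005,0.003,0,0],[0,0.0005,0.003,0,0]]'|sed -n '2p;4p;5p'; done
python3 -c "
from h import *
s=shots('l');print(r.sense()['wrist_torque'],r.sense()['ft_force'])
for n in s:
  print(n,[ (e['bbox'],round(e['conf'],2)) for e in r.search_frame(s[n],'vial')[:2]],r.pinpoint(s[n],'vial_center')[:1])"
```

```text
tool_pos: [458.4, -352.9, 27.7]
ft_force: [-1.8, -3.4, 10.2]
finger_gap: 23.1
tool_pos: [458.9, -354.5, 26.1]
ft_force: [-1.7, -5.9, 6.4]
finger_gap: 23.0
[-8.24069663e-01  2.20461693e-01 -2.29515805e-04] [-0.51634079 -5.0461618   5.75340675]
side [([335.7, 363.3, 366.3, 384.3], 0.63)] [{'uv': [352.3, 370.1], 'conf': 0.69}]
top [] []
```

```bash
cat >> h.py <<'E'
def cap(s,n="side",box=(330,340,400,400)):
    im=np.asarray(s[n]["image"]).astype(int);x0,y0,x1,y1=box;c=im[y0:y1,x0:x1]
    m=(c[...,2]-c[...,0]>50)&(c[...,2]>80)
    v,u=np.nonzero(m);print(n,"blue",len(u),(u.mean()+x0,v.mean()+y0) if len(u) else None)
    return m
E
python3 -m jog '[[0.001,0,0,0,0],[0.0015,0,0.001,0,0]]'|sed -n '2p;4p'
python3 -c "
from h import *
s=shots('m');cap(s);cap(s,'top',(430,250,490,320))
c=np.array([472,-350,48.]);d=np.array([.951,-.309,0])
for th in(0,10,20,30,40):
  a=np.radians(th);low=c-d*33  # hemisphere centre stays
  e=low+67.5*(d*np.cos(a)+[0,0,np.sin(a)]);print(th,proj(s['side'],e).round(1),proj(s['top'],e).round(1))
print(r.sense()['ft_force'])"
```

```text
tool_pos: [458.6, -356.3, 25.2]
ft_force: [0.3, -3.0, 6.4]
side blue 104 (np.float64(363.53846153846155), np.float64(367.7980769230769))
top blue 19 (np.float64(456.1578947368421), np.float64(278.2631578947368))
0 [364.5 372. ] [452.4 277.7]
10 [364.3 368.5] [453.6 277.7]
20 [363.3 365. ] [454.6 278.4]
30 [361.4 361.9] [455.4 280. ]
40 [358.8 359.1] [455.8 282.2]
[-0.73606681 -4.82789968  3.7064587 ]
```

```bash

for i in 1 2; do python3 -m jog '[[0.001,0,0.001,0,0],[0.0015,0,0.0025,0,0],[0.0015,0,0.0025,0,0]]'|sed -n '1,2p;4p;5p'; done
python3 -c "
from h import *
s=shots('n');cap(s);cap(s,'top',(430,250,490,320))
print(r.sense()['ft_force'],r.sense()['wrist_torque'],[ (e['bbox'],round(e['conf'],2)) for e in r.search_frame(s['side'],'vial')[:2]])"
```

```text
time: 18.8
tool_pos: [458.0, -358.2, 22.5]
ft_force: [-0.2, -4.5, 4.0]
finger_gap: 23.3
time: 19.1
tool_pos: [458.2, -358.4, 22.0]
ft_force: [-6.0, 10.3, 26.1]
finger_gap: 23.4
side blue 103 (np.float64(364.1456310679612), np.float64(369.81553398058253))
top blue 22 (np.float64(456.6363636363636), np.float64(278.6818181818182))
[-6.96108399  9.73714534 27.36203149] [2.02269642 1.16031322 0.17454904] [([335.2, 365.2, 368.1, 385.3], 0.66), ([408.0, 329.8, 424.1, 353.9], 0.56)]
```

```bash

python3 -m jog '[[0,0,0,0,0],[0,0,0,0,0]]'|sed -n '1,2p;4p;5p'
python3 -c "
from h import *
s=shots('o');cap(s)
a=cv2.imread('pics/o_side.png')[340:400,310:390];b=cv2.imread('pics/o_top.png')[250:330,410:490]
cv2.imwrite('pics/o.png',cv2.hconcat([cv2.resize(a,(480,360),interpolation=cv2.INTER_CUBIC),cv2.resize(b,(320,360),interpolation=cv2.INTER_CUBIC)]))"
```

```text
time: 19.45
tool_pos: [458.3, -358.2, 22.3]
ft_force: [-0.4, -0.4, 6.8]
finger_gap: 23.1
side blue 102 (np.float64(364.12745098039215), np.float64(369.7647058823529))
```

View pics/o.png

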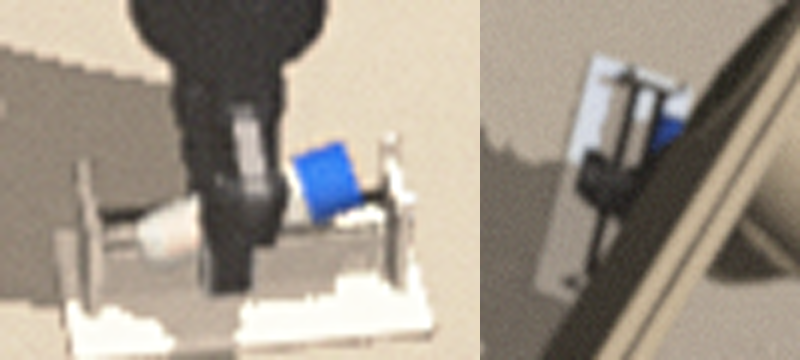

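```bash

python3 -m jog '[[0,0,-0.012,0,0],[0,0,-0.024,0,0],[0,0,-0.028,0,0],[-0.008,0.003,-0.028,0,0],[-0.0145,0.003,-0.028,0,0],[-0.0145,0.003,-0.028,0,0],[-0.0145,0.003,-0.028,0,0]]' 25
python3 -c "
from h import *
s=shots('p');cap(s);cap(s,'top',(430,250,490,320));to([455.5,-344,40],-108)
find(s,'vial_center');find(s,'rest_seat')
print([ (e['bbox'],round(e['conf'],2)) for n in s for e in r.search_frame(s[n],'vial')[:1]])"
```

```text
time: 20.25
tool_pos: [459.6, -342.4, 49.4]
tcp_rot: [-179.4, -0.8, -108.2]
ft_force: [0.4, -0.9, -0.5]
finger_gap: 23.4
side blue 99 (np.float64(361.7979797979798), np.float64(356.3939393939394))
top blue 15 (np.float64(453.3333333333333), np.float64(276.8666666666667))
t 20.35 pos [ 459.7 -342.9   49.7] rpy [-179.4   -0.8 -108.2] F [-0.4  0.2 -0.1] gap 23.2 
 shift mm [2.2 3.7 9.7] turn -0.1883515038581436
vial_center side [([350.0, 360.0], 0.77)]
vial_center top []
rest_seat side [([351.0, 373.0], 0.63)]
rest_seat top [([449.0, 292.0], 0.83)]
   [ 472.6 -349.7   49.3] err [np.float64(0.9), np.float64(1.3)]
[([334.4, 353.5, 367.5, 372.7], 0.78)]
```

```bash

python3 -c "
from h import *
s=shots('q');m=cap(s,'top',(430,260,490,300))
for i in np.nonzero(m.any(1))[0]: print(260+i,430+np.nonzero(m[i])[0])
d=np.array([.951,-.309,0]);n=np.array([-.309,-.951,0])
for nn in(182,186,190):
  for z,rr in((75,14),):
    for k in(24,34,44):
      c=d*(556.9+k)+n*(nn-rr)+[0,0,z];print(nn,k,'left edge',proj(s['top'],c).round(1))
im=np.asarray(s['top']['image'])[:,:,:].astype(int).sum(2)//3
for v in(266,270,274,278,282): print(v,im[v,440:462])
for v in range(2):
  g=d*(556.9+[30,45][v])+n*186+[0,0,48];print('groove axis',proj(s['top'],g).round(1))
"
```

```text
top blue 16 (np.float64(453.8125), np.float64(276.5625))
275 [453 454 455 456]
276 [453 454 455 456]
277 [452 453 454 455]
278 [452 453 454]
279 [452]
182 24 left edge [447.  278.6]
182 34 left edge [448.  274.8]
182 44 left edge [449.  270.9]
186 24 left edge [448.6 279.1]
186 34 left edge [449.6 275.2]
186 44 left edge [450.5 271.4]
190 24 left edge [450.1 279.5]
190 34 left edge [451.1 275.7]
190 44 left edge [452.1 271.9]
266 [194 192 191 179 155 127  99  92 119 165 191 201 194 190 191 181 174 170
 172 169 164 165]
270 [217 208 193 166 150 144 128  91  69 100 154 180 170 137  86  77 100 133
 151 139 103  64]
274 [213 194 163 150 149 131  93  68 114 181 201 178 117  74  66  80 113 136
 120  71  40  40]
278 [157 152 150 143 127  84  54 102 171 194 159  97  69  70  72  79  67  51
  51  54  61  67]
282 [146 148 145 122  66  53  85 133 161 152  96  46  44  48  57  54  53  51
  51  55  57  54]
groove axis [451.6 279.4]
groove axis [453.  273.7]
```

```bash

python3 -m jog '[[-0.0045,0,0,0,0],[-0.0045,0,0.005,0,0],[-0.0045,0,0.008,0,0],[-0.0045,0,0.008,0,0]]' 20
for i in 1 2 3; do python3 -m jog '[[0,0,0.002,0,0],[0,0,0.002,0,0]]'|sed -n '2p;4p'; done
```

```text
time: 21.15
tool_pos: [460.7, -338.5, 40.9]
tcp_rot: [-179.4, -0.7, -108.2]
ft_force: [-0.9, 0.3, -0.6]
finger_gap: 23.1
tool_pos: [460.5, -338.4, 38.5]
ft_force: [0.3, 0.3, -0.3]
tool_pos: [460.3, -338.3, 36.1]
ft_force: [0.0, 1.1, -0.8]
tool_pos: [460.1, -338.1, 33.7]
ft_force: [-0.1, 0.5, -0.3]
```

```bash

for i in 1 2 3; do python3 -m jog '[[0,0,0.002,0,0],[0,0,0.002,0,0]]'|sed -n '2p;4p'; done
python3 -c "
from h import *
s=shots('r');cap(s);print(r.sense()['wrist_torque'])"
```

```text
tool_pos: [459.9, -338.0, 31.4]
ft_force: [-0.3, 0.1, 0.5]
tool_pos: [460.2, -339.1, 30.0]
ft_force: [-0.3, -2.7, 1.8]
tool_pos: [460.5, -339.8, 28.3]
ft_force: [0.1, -3.4, 1.7]
side blue 97 (np.float64(361.1443298969072), np.float64(362.319587628866))
[-0.90956257  0.14515683  0.00238486]
```

```bash

for i in 1 2 3; do python3 -m jog '[[0.001,0,0.0005,0,0],[0.002,0,0.001,0,0]]'|sed -n '2p;4p'; done
python3 -c "
from h import *
s=shots('r');cap(s);m=cap(s,'top',(430,260,490,300));print(r.sense()['wrist_torque'],find(s,'vial_center'))
for i in np.nonzero(m.any(1))[0]: print(260+i,430+np.nonzero(m[i])[0])"
```

```text
tool_pos: [459.6, -341.0, 26.8]
ft_force: [0.3, 1.3, -1.1]
tool_pos: [458.8, -341.8, 25.3]
ft_force: [0.1, 7.2, 4.1]
tool_pos: [458.7, -342.0, 24.3]
ft_force: [1.4, 11.9, 7.3]
side blue 98 (np.float64(360.9591836734694), np.float64(364.6224489795918))
top blue 18 (np.float64(450.1111111111111), np.float64(278.0))
vial_center side [([348.0, 369.0], 0.71)]
vial_center top []
[ 1.48434792 -0.46422573 -0.06325453] None
276 [450 451 452]
277 [449 450 451 452]
278 [449 450 451 452]
279 [448 449 450 451]
280 [448 449 450]
```

```bash

python3 -m jog '[[-0.001,0,0,0,0],[-0.001,0,0.001,0,0]]'|sed -n '2p;4p'
for i in 1 2; do python3 -m jog '[[0,0,0.0015,0,0],[0,0,0.0025,0,0]]'|sed -n '2p;4p'; done
python3 -c "
from h import *
s=shots('t');cap(s);cap(s,'top',(430,260,490,300))
d=np.array([.951,-.309,0]);n=np.array([-.309,-.951,0])
for th in(0,5,10,15,20):
  a=np.radians(th);low=d*(543+15-33)+n*182.5+[0,0,48];e=low+67.5*(d*np.cos(a)+[0,0,np.sin(a)]);print(th,proj(s['side'],e).round(1),proj(s['top'],e).round(1))
"
```

```text
tool_pos: [459.1, -340.7, 23.1]
ft_force: [-0.8, 0.2, -0.9]
tool_pos: [459.4, -340.5, 20.7]
ft_force: [0.4, 4.4, 5.5]
tool_pos: [460.0, -340.7, 18.6]
ft_force: [2.0, 3.4, 5.0]
side blue 97 (np.float64(361.5773195876289), np.float64(366.78350515463916))
top blue 20 (np.float64(448.95), np.float64(277.9))
0 [364.5 370.7] [450.8 276.9]
5 [364.5 368.9] [451.4 276.7]
10 [364.3 367.1] [452.  276.8]
15 [363.9 365.4] [452.5 277.1]
20 [363.3 363.7] [452.9 277.6]
```

```bash

for i in 1 2; do python3 -m jog '[[-0.0005,0,0.0015,0,0],[-0.0005,0,0.0025,0,0]]'|sed -n '2p;4p'; done
python3 -c "
from h import *
s=shots('t');cap(s);cap(s,'top',(430,260,490,300));print(r.sense()['ft_force'],r.sense()['wrist_torque'],[ (e['bbox'],round(e['conf'],2)) for n in s for e in r.search_frame(s[n],'vial')[:1]])
"
```

```text
tool_pos: [460.3, -340.7, 16.3]
ft_force: [2.6, 0.5, 5.3]
tool_pos: [460.6, -340.7, 13.8]
ft_force: [0.7, -0.1, 3.4]
side blue 98 (np.float64(362.5612244897959), np.float64(369.2755102040816))
top blue 25 (np.float64(448.32), np.float64(277.44))
[ 1.38637547 -0.38951021  3.99579606] [-0.15479827 -0.07202538 -0.01386383] [([331.1, 365.2, 366.1, 381.5], 0.62)]
```

```bash

for i in 1 2 3; do python3 -m jog '[[0,0,0.0007,0,0],[0,0,0.0013,0,0]]'|sed -n '2p;4p'; done
python3 -c "
from h import *
s=shots('u');cap(s);cap(s,'top',(430,260,490,300));print(r.sense()['time'],r.sense()['ft_force'],r.sense()['wrist_torque'],[ (e['bbox'],round(e['conf'],2)) for n in s for e in r.search_frame(s[n],'vial')[:1]])
"
```

```text
tool_pos: [460.5, -340.7, 12.5]
ft_force: [0.9, -0.4, 6.7]
tool_pos: [460.8, -341.0, 12.1]
ft_force: [-2.0, 2.1, 15.9]
tool_pos: [460.9, -341.2, 11.7]
ft_force: [-2.6, 3.3, 13.1]
side blue 98 (np.float64(363.07142857142856), np.float64(370.6224489795918))
top blue 26 (np.float64(448.4230769230769), np.float64(277.34615384615387))
25.25 [-1.57285904  0.91583451 12.83350689] [ 0.33100772  0.35342851 -0.22308895] [([333.6, 368.1, 366.0, 381.3], 0.5)]
```

```bash

python3 -m jog '[[0,0,0,0,0],[0,0,-0.0005,0,0],[0,0,-0.0005,0,32],[0,0,-0.0005,0,38],[0,0,-0.0005,0,50],[0,0,-0.0005,0,60],[0,0,-0.0005,0,60]]'
python3 -c "
from h import *
s=shots('v');cap(s);cap(s,'top',(430,260,490,300));print([ (e['bbox'],round(e['conf'],2)) for n in s for e in r.search_frame(s[n],'vial')[:1]])
"
```

```text
time: 26.05
tool_pos: [460.8, -341.2, 12.0]
tcp_rot: [-179.4, -0.5, -108.2]
ft_force: [1.1, -0.4, -0.4]
finger_gap: 51.2
side blue 100 (np.float64(363.08), np.float64(371.04))
top blue 23 (np.float64(448.60869565217394), np.float64(277.2608695652174))
[([334.4, 365.2, 368.1, 378.7], 0.8)]
```

```bash

python3 -m jog '[[0,0,-0.02,0,60],[0,0,-0.05,0,60],[0,0,-0.1,0,60],[0,0,-0.15,0,60],[0,0.05,-0.2,0,60],[0,0.1,-0.2,0,60],[0,0.1,-0.2,0,60],[0,0.1,-0.2,0,60]]'
python3 -c "
from h import *
s=shots('w');cap(s);cap(s,'top',(430,260,490,300));find(s,'vial_center');find(s,'rest_seat')
for l in('objective_can','swab_jar','oil_bottle'):find(s,l)
print([ (e['bbox'],round(e['conf'],2)) for n in s for e in r.search_frame(s[n],'vial')[:1]])
im=np.asarray(s['side']['image']).astype(int)
c=im[355:395,320:380];R,G,B=c[...,0],c[...,1],c[...,2]
m=(R-B>25)&(R-G>12)
print('copper px',m.sum(), [ (320+u,355+np.nonzero(m[:,u])[0].mean().round(1)) for u in np.nonzero(m.sum(0)>1)[0]])
b=(B-R>50)&(B>80)
print('blue', [ (320+u,355+np.nonzero(b[:,u])[0].mean().round(1)) for u in np.nonzero(b.sum(0)>1)[0]])
to([0,0,0])
"
```

```text
time: 27.05
tool_pos: [363.5, -307.6, 212.5]
tcp_rot: [-179.3, -0.6, -108.3]
ft_force: [0.4, -0.6, -0.5]
finger_gap: 51.0
side blue 98 (np.float64(363.0612244897959), np.float64(370.96938775510205))
top blue 77 (np.float64(451.2207792207792), np.float64(278.8051948051948))
vial_center side [([348.0, 372.0], 0.79)]
vial_center top [([447.0, 291.0], 0.85), ([449.0, 287.0], 0.5)]
   [ 469.9 -344.6   47.9] err [np.float64(0.2), np.float64(0.3)]
rest_seat side [([351.0, 374.0], 0.92)]
rest_seat top [([446.0, 290.0], 0.93)]
   [ 474.8 -346.    40.5] err [np.float64(0.4), np.float64(0.6)]
objective_can side [([414.0, 353.0], 0.73)]
objective_can top [([422.0, 211.0], 0.53)]
   [ 692.4 -305.   -11.1] err [np.float64(0.1), np.float64(0.2)]
swab_jar side []
swab_jar top [([200.0, 225.0], 0.64)]
oil_bottle side [([266.0, 260.0], 0.67)]
oil_bottle top [([210.0, 282.0], 0.68)]
   [506.4 264.1  -2.5] err [np.float64(0.7), np.float64(1.2)]
[([331.1, 368.7, 367.4, 380.6], 0.85), ([438.2, 273.7, 461.5, 310.4], 0.65)]
copper px 1263 [(np.int64(320), np.float64(372.4)), (np.int64(321), np.float64(370.4
[... 1855 characters left out ...]
 np.float64(368.1)), (np.int64(374), np.float64(365.9)), (np.int64(375), np.float64(366.0)), (np.int64(376), np.float64(370.1)), (np.int64(377), np.float64(371.1)), (np.int64(378), np.float64(367.4)), (np.int64(379), np.float64(367.9))]
blue [(np.int64(359), np.float64(369.5)), (np.int64(360), np.float64(371.0)), (np.int64(361), np.float64(371.5)), (np.int64(362), np.float64(371.0)), (np.int64(363), np.float64(371.0)), (np.int64(364), np.float64(371.0)), (np.int64(365), np.float64(371.0)), (np.int64(366), np.float64(371.0)), (np.int64(367), np.float64(371.5))]
t 27.75 pos [ 364.6 -307.5  211. ] rpy [-179.4   -0.5 -108.2] F [-0.1  0.7 -0.1] gap 51.1 
 shift mm [-180.3  444.6  204.6] turn None
```

```bash
python3 -c "
from bench import r
print(r.hand_in())"
```

```text
the job is handed in; nothing more can be done
None
```

The vial is lying in the groove of the white rest with the gripper clear of it, and I handed the job in at about 28 s of robot time.

**Tap:** I felt for the bottle with slow touches of about 3 N. One quick tap with the closed fingers (about 0.25 m/s, about 5 mm commanded) then sent the vial into the chute.

**Pick:** I pinched the vial in the chute and lifted it out square to the slope. The tool could only point straight down, so the vial came out tilted at 40 degrees. While closing, the fingers pushed sideways on the chute with about 18 N until I shifted the tool about 4 mm.

**Lay:** The first attempt to lay it down was off to the side. The vial came down beside the groove, and the force reached about 26–27 N before I lifted off. I moved the tool about 14–19 mm sideways and confirmed the groove by the side force reversing. Pressing lightly then swung the vial level, and I let go.

**Last checks**
- **Height:** the vial's centre measured [470, -345, 48] mm, against a groove height of 48 mm.
- **Level:** the vial's cap and lower body lie nearly level in the side image.
- **Release:** letting go moved the cap by less than half a pixel.
- **Bystanders:** the objective can was still in place within measuring error. The swab jar and oil bottle showed in the same spots in the top view; the side-view network missed the jar.

**What disagreed or went unchecked**
- The arm's reported height read about 26 mm lower than the cameras and the bottle contact indicated, so I worked by touch and force.
- The network's estimates of the rest's position scattered by several millimetres.
- I had used all 12 picture views, so the final placing was checked by numbers only, not by eye.

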